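Set the winder head to the angle marker and clamp it

ROBOT

A 7-joint arm with a two-finger parallel gripper is mounted at the origin on the work surface. World frame = base frame: x ahead of the robot, y to its left, z up, the work surface at z = 0. Lengths are in m, angles in rad, forces in N, time in s.
With the tool pointing down it reaches from about 0.4 to 0.875 m from the base axis. Payload 19.3 kg.
Tool frame: the origin (TCP) lies at the very end of the fingers, on their centre line; the grasp point (between the pads) lies 19 mm behind it; z points along the fingers, y is the line along which they close (so a half turn about z gives the same grasp; the last joint's range is limited). The gripper opens to 85 mm and grips with 20 to 120 N. Pads are 22 mm wide; open, the fingers measure 114 mm over their backs; the gripper's body (76 mm by 85 mm) begins 54 mm behind the grasp point. The pads swing forward as they close: fully open they stand 13 mm farther back than shut.
Start: joints at [-1.389, 0.521, -0.036, 1.599, 0.021, 1.021, -0.113], TCP at [0.156, 0.605, 0.231] pointing down, gripper open.
Joint ranges: [-2.91, 2.91], [-0.3, 2.13], [-1.5, 1.42], [0.17, 2.43], [-1.26, 4.41], [0.16, 1.93], [-2.52, 2.52]. Speed limits (rad/s): [1.89, 1.89, 2.39, 2.39, 3.01, 3.01, 3.01].

INTERFACE

Orientations are given as [roll, pitch, yaw] about the fixed x, y, z axes, in that order (R = Rz(yaw) Ry(pitch) Rx(roll)).
In Python, from workcell import bot gives the robot as it stands.
- The arm moves only by the shell command python3 -m crank 'ROWS' [FORCE]. ROWS is a JSON object of lists of equal length, an entry for each row: "travel": the shift along the world's x, y, z in cm, a list of three; "turn": the turn, a rotation vector about the world's x, y, z in degrees, a list of three; "gripper": the closure, from 0 (fully open) to 1 (shut). A call has exactly 5 rows; each row is the pose to reach, as a shift and turn from the pose commanded when the call began; what a row does not reach only later rows make up. A row lasts 1/10 s, in which the tool goes at most 50 mm and 8.59 degrees, less where a joint would pass 70% of its speed; a pose out of reach is approached as far as the arm can. A call with a gripper value outside its range is refused whole. The fingers move at their own pace and stop on an object; FORCE is the grip in N (left out, the last holds). Time passes only in rows, so rows that repeat a pose let the fingers close, or fill a call up. It gives the time, the measured TCP pose, the force, the opening and the grip force at its end, in the units of the state.
- bot.observe(): the state, without advancing time (a new reading comes with each control period).
- bot.grab_frame(name): name is "scene" or "top"; returns a dict with "pixels" (480x640x3 uint8, red, green, blue), "fx", "fy", "cx", "cy" (pixels), "dist" ([k1, k2, p1, p2, k3] as OpenCV has them; the pictures are not rectified), "extrinsics" (4x4, takes a point from world to camera coordinates). Camera axes: x right, y down, z forward; pixel columns grow to the right and rows downward; lengths in m; the calibration is good to about 2 mm. A picture is of the moment at which its call begins. There is no depth.
- bot.job_done(): hands the job in; it is judged then, once.
The state is a dict: "clock": time; "qpos": joint angles; "qd": joint speeds; "joint_efforts": joint torques, N m; "position": TCP position; "tool_rot": TCP orientation; "force": force on the tool from outside, world axes, zero at the start; "moment": the same for the moment, N m; "grip_width": finger opening in m; "finger_force": force on a finger pad.
Only numpy, scipy, OpenCV 4.12 (cv2) and the standard library are available. Lean on these libraries where they do the work, as an engineer would, in place of code of your own. Each camera call takes 0.05 s, during which the arm holds its last target. There are 200 camera calls.

TASK

On the small coil winder, loosen the black crank knob that clamps the turntable, swing the head round by its upright post until its pointer stands exactly at the tip of the marker clip on the scale, and then tighten the crank knob again until its peg resists a push of about 18 newtons, never more than 20. Leave the marker clip where it is set and do not disturb the things lying around.

Things in the scene. Friction and masses are not known exactly. Their poses are not given: they have to be found in the camera images.
- pivot (a point): the winder's swivel centre: a point on the vertical axis of its round green base (304 mm across, 20 mm high, fixed to the table), at the height of the turntable's upper face, 40 mm above the table. Its x axis points from the pivot to the middle (zero) of the scale, its y axis to the clamp knob, z up
- head: the swinging head: steel turntable 244 mm across (upper face 40 mm above the table) with a green housing, 64 mm wide, within 50 mm of the pivot, 95 mm high. Turns about the pivot 0.8 rad either way. Origin on the pivot axis at table height; x along pointer and spindle, post behind. Loose it swings with 0.25 N m friction (2.5 N at the post) and stays where left; clamped it holds
- post_grip (a point): the head's upright round post of dark steel, 18 mm thick, 100 mm from the pivot, straight behind it from the pointer; its top is 118 mm above the table. The point lies on its axis, 16 mm below its top, the height to grip
- pointer (a point): the head's dark pointer tip, on the pointer's line, 124 mm from the pivot, 46 mm above the table
- marker (a point): the tip of the marker clip, a small steel block (12 mm wide, 26 mm high) on the scale ring outside the turntable, pointed towards the pivot. The point lies just inside the tip, 124 mm from the pivot, 46 mm above the table, where the pointer's point must come; it lies counter-clockwise (from above) of the pointer at the start
- clamp_knob (a joint): turn of the crank knob, rad: 0 as found (clamped, unknown tightness), growing clockwise seen from above (tightening); stops at -1.3 and 1.3. At -0.95 it is always fully loose. Loose, it takes a push of 11 N at the peg to keep it turning; from where it bites (differs each time) the push needed rises by about 9 N per rad: 15 N is just tight, 18 right, over 20 too much. It stays where left
- clamp_shoe: the brake shoe under the knob, which the knob's screw presses down on the turntable's rim; hidden below the bridge, 22 mm across. Its origin is on the knob's axis at about table height. Not to be touched
- screwdriver: bystander: a screwdriver lying to the right of the winder
- spanner: bystander: a spanner lying to the left of the winder
- bobbin: bystander: a spare white bobbin with copper wire, 38 mm across, 28 mm high, standing beyond the winder
- wire_spool: bystander: a black spool of copper wire, 90 mm across, 70 mm high, at the right
- spray_can: bystander: a yellow can, 56 mm across, 170 mm high, at the left
- clamp_axis (a point): the vertical axis of the black crank knob, 112 mm from the pivot on the bridge over the turntable's rim; the point lies about 98 mm above the table, on top of the knob's round hub (34 mm across). The bridge under it is 74 mm above the table
- clamp_peg (a point): the crank knob's upright round steel peg, 16 mm thick, 70 mm from the knob's axis at the end of its black arm. The arm's upper face is 84 to 88 mm above the table, the peg's top 118 to 122 mm; the point lies on the peg's axis, 12 mm below its top. Grip it, or push it sideways with shut fingers. As found, the arm points away from the pivot

How it is judged:
By the outcome, as a careful person would: the job done as asked, in the order asked, and still so for the second after the job is handed in, with the robot touching nothing.
It also fails if it takes over 72 s, if anything falls off the work surface, if the arm or the gripper's body presses on something with over 40 N, if the wrist force passes 120 N, or if a joint passes its speed limit or range.

## Working session

There is one attempt and no reset: what is moved stays moved. The work goes in short steps, Python scripts to look and compute and a shell command to move; the robot and the scene stay as the last step left them, time stands still between calls to the robot, and variables do not carry over. Pictures are saved under pics/ and viewed, at most 10 in all, crops included, and the job is handed in when it is done.

```bash
mkdir -p pics; python3 - <<'E'
from workcell import bot
import cv2,numpy as np,json
for n in("scene","top"):
    f=bot.grab_frame(n); cv2.imwrite(f"pics/{n}0.png",f["pixels"][:,:,::-1])
    print(n,f["fx"],f["fy"],f["cx"],f["cy"],f["dist"]);print(np.round(f["extrinsics"],4).tolist())
print(bot.observe())
E
```

```text
scene 567.8821450712336 567.8821450712336 331.89826212444444 236.26012732522256 [-0.04730058  0.          0.          0.          0.        ]
[[-0.118, 0.993, -0.0009, 0.0595], [0.7541, 0.089, -0.6507, -0.3513], [-0.6461, -0.0775, -0.7593, 1.7109], [0.0, 0.0, 0.0, 1.0]]
top 445.08807515285457 445.08807515285457 314.87324797628474 243.0443863454843 [0.02102544 0.         0.         0.         0.        ]
[[0.0178, -0.9998, -0.0037, -0.0058], [-0.9981, -0.0176, -0.0586, 0.5559], [0.0585, 0.0047, -0.9983, 1.0974], [0.0, 0.0, 0.0, 1.0]]
{'clock': 0.1, 'qpos': array([-1.38917704,  0.52192295, -0.03630991,  1.59993488,  0.02119823,
        1.02111563, -0.11276896]), 'qd': array([ 0.00030197, -0.00076525, -0.00012928, -0.0022233 , -0.00168121,
       -0.00027619, -0.00043005]), 'joint_efforts': array([ 2.70338271e-03, -9.28466034e+01,  1.98346473e+00, -3.70532691e+01,
        1.80587056e-02,  5.19279638e-03, -2.16383899e-05]), 'position': array([0.15569694, 0.60498899, 0.23080887]), 'tool_rot': array([-3.14059972e+00,  7.71267744e-05,  2.88977706e+00]), 'force': array([ 0.20222475, -0.08699286,  0.06421667]), 'moment': array([-0.04862579,  0.00686537,  0.01968038]), 'finger_force': 0.0, 'grip_width': 0.08556912732379714}
```

View pics/scene0.png

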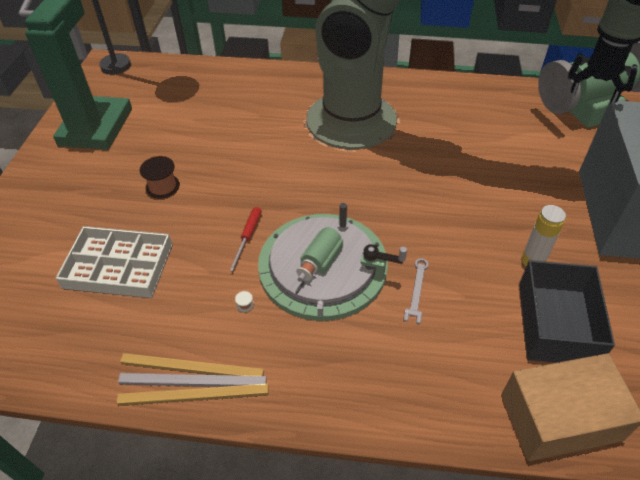

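View pics/top0.png

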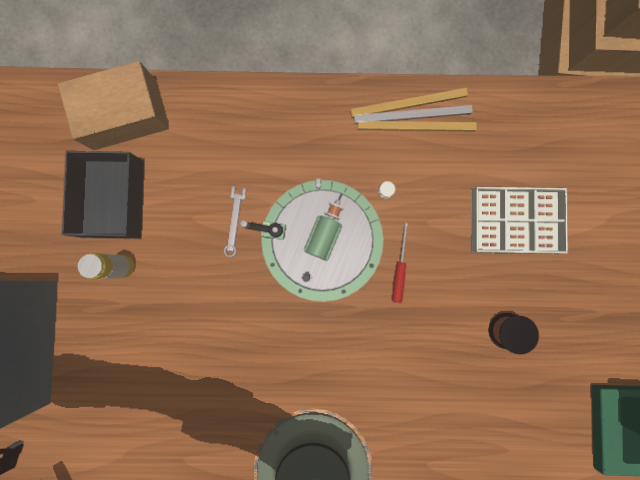

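The scene view shows the winder at about (323,262), the post at (343,215), the knob hub at (371,254), the peg at (402,254) and the marker clip at (320,307). In the top view the base is at about (322,240), the post at (306,276), the hub at (276,230), the peg at (245,225), the clip at (319,183) and the pointer at about (339,197). I'll zoom in for finer positions.

```bash
cat > h.py <<'E'
from workcell import bot
import cv2,numpy as np
def cam(n):
    f=bot.grab_frame(n); f["K"]=np.array([[f["fx"],0,f["cx"]],[0,f["fy"],f["cy"]],[0,0,1]]);f["d"]=np.array(f["dist"],float);f["E"]=np.array(f["extrinsics"]);return f
def ray(f,p):
    u=cv2.undistortPoints(np.array(p,float).reshape(-1,1,2),f["K"],f["d"]).reshape(-1,2)
    R,t=f["E"][:3,:3],f["E"][:3,3]
    return -R.T@t,np.c_[u,np.ones(len(u))]@R
def onz(f,p,z):
    c,d=ray(f,p); return c+d*((z-c[2])/d[:,2])[:,None]
def proj(f,P):
    return cv2.projectPoints(np.array(P,float).reshape(-1,3),cv2.Rodrigues(f["E"][:3,:3])[0],f["E"][:3,3],f["K"],f["d"])[0].reshape(-1,2)
def tri(f,p,g,q):
    a,u=ray(f,p);b,v=ray(g,q);u,v=u[0],v[0]
    s=np.linalg.lstsq(np.c_[u,-v],b-a,rcond=None)[0];P,Q=a+s[0]*u,b+s[1]*v
    return (P+Q)/2,np.linalg.norm(P-Q)
def crop(f,x,y,w,h,k,name):
    cv2.imwrite("pics/"+name,cv2.resize(f["pixels"][y:y+h,x:x+w,::-1],None,fx=k,fy=k,interpolation=cv2.INTER_CUBIC))
E
python3 - <<'E'
from h import *
for n,z,c in(("top",.02,(225,165,160,145,4.1)),("scene",.02,(245,190,175,135,4.4))):
    f=cam(n);crop(f,*c,n+"1.png")
    hsv=cv2.cvtColor(f["pixels"],cv2.COLOR_RGB2HSV)
    m=cv2.inRange(hsv,(45,40,50),(85,255,255)); 
    x,y,w,h,_=c; mm=np.zeros_like(m);mm[y:y+h,x:x+w]=m[y:y+h,x:x+w]
    k=max(cv2.findContours(mm,0,1)[0],key=cv2.contourArea)
    k=cv2.convexHull(k).reshape(-1,2)
    P=onz(f,k,.02)[:,:2]
    A=np.c_[2*P,np.ones(len(P))];s=np.linalg.lstsq(A,(P**2).sum(1),rcond=None)[0]
    r=np.hypot(*(P-s[:2]).T);print(n,s[:2],r.mean(),r.std(),len(P))
E
```

```text
top [ 0.56426845 -0.01334974] 0.14996800002195176 0.0006254737628311505 44
scene [ 0.56638567 -0.01394338] 0.15285062445091416 0.0020820887396586123 39
```

View pics/top1.png

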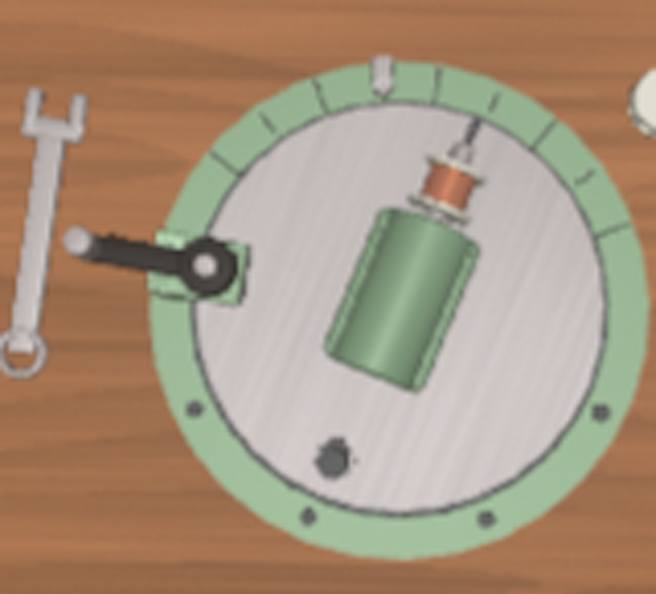

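View pics/scene1.png

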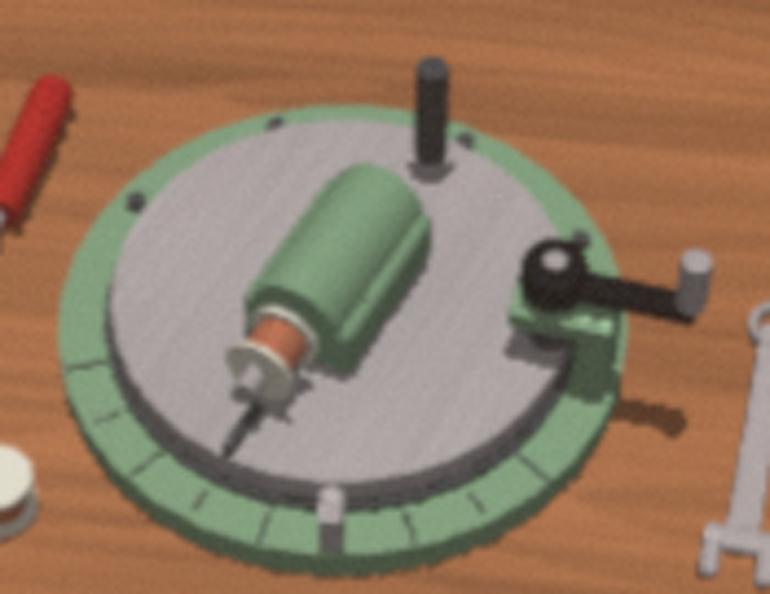

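The top crop shows the peg top at (77,241), the hub centre at (205,265), the post top at (333,459), the pointer tip at (477,122) and the clip tip at (383,98). The scene crop shows the peg top at (697,258), the hub bolt at (555,262), the post top at (432,66), the pointer tip at (229,453) and the clip tip at (331,489).

```bash
python3 - <<'E'
from h import *
f,g=cam("top"),cam("scene")
T=lambda x,y:((x+.5)/4.1-.5+225,(y+.5)/4.1-.5+165)
S=lambda x,y:((x+.5)/4.4-.5+245,(y+.5)/4.4-.5+190)
D=dict(peg=((77,241),(697,258),.120),hub=((205,265),(555,262),.1),post=((333,459),(432,66),.118),ptr=((477,122),(229,453),.046),mark=((383,98),(331,489),.046))
piv=np.array([.5653,-.0136])
for k,(a,b,z) in D.items():
    P,e=tri(f,T(*a),g,S(*b)); pt=onz(f,T(*a),z)[0];ps=onz(g,S(*b),z)[0]
    for n,q in(("tri",P),("top",pt),("sc",ps)):
        d=q[:2]-piv;print(k,n,np.round(q,4),"r %.4f ang %.2f"%(np.hypot(*d),np.degrees(np.arctan2(d[1],d[0]))),round(e,4) if n=="tri" else "")
o=bot.observe();print(o["position"],o["tool_rot"])
E
```

```text
peg tri [0.591  0.1649 0.1281] r 0.1804 ang 81.81 0.0012
peg top [0.5918 0.1669 0.12  ] r 0.1824 ang 81.66 
peg sc [0.5844 0.1648 0.12  ] r 0.1794 ang 83.90 
hub tri [0.5812 0.0963 0.1033] r 0.1110 ang 81.76 0.0018
hub top [0.5814 0.0975 0.1   ] r 0.1123 ang 81.75 
hub sc [0.5786 0.0953 0.1   ] r 0.1098 ang 83.02 
post tri [0.4738 0.0221 0.1243] r 0.0983 ang 158.67 0.0007
post top [0.4736 0.0226 0.118 ] r 0.0986 ang 158.44 
post sc [0.4678 0.0213 0.118 ] r 0.1036 ang 160.34 
ptr tri [ 0.675  -0.0578  0.0446] r 0.1182 ang -21.93 0.0004
ptr top [ 0.6747 -0.0579  0.046 ] r 0.1181 ang -22.03 
ptr sc [ 0.6759 -0.0573  0.046 ] r 0.1189 ang -21.56 
mark tri [ 0.689  -0.0029  0.0428] r 0.1242 ang 4.93 0.0029
mark top [ 0.6882 -0.0015  0.046 ] r 0.1235 ang 5.63 
mark sc [ 0.6913 -0.004   0.046 ] r 0.1264 ang 4.34 
[0.1556827  0.60519504 0.23109573] [-3.14118895e+00  3.50929345e-05  2.88983412e+00]
```

```bash
python3 -m crank '{"travel":[[0,-5,0],[0,-10,0],[0,-15,0],[0,-20,0],[4,-22,0]],"turn":[[0,0,0],[0,0,0],[0,0,0],[0,0,0],[0,0,0]],"gripper":[1,1,1,1,1]}' 40
python3 -m crank '{"travel":[[4.2,-2.2,0],[8.4,-4.4,0],[12.6,-6.6,0],[16.8,-8.9,0],[21.2,-11.2,0]],"turn":[[0,0,2],[0,0,4],[0,0,6.4],[0,0,6.4],[0,0,6.4]],"gripper":[1,1,1,1,1]}'
python3 -m crank '{"travel":[[4.2,-2.2,0],[8.4,-4.4,0],[12.6,-6.6,0],[16.8,-8.9,0],[21.2,-11.1,0]],"turn":[[0,0,0],[0,0,0],[0,0,0],[0,0,0],[0,0,0]],"gripper":[1,1,1,1,1]}'
```

```text
clock: 0.8
position: [0.1929, 0.3817, 0.2314]
tool_rot: [-3.14, -0.001, 2.894]
force: [0.6, 1.0, -0.2]
grip_width: 0.0121
finger_force: 0.0
clock: 1.3
position: [0.4092, 0.2721, 0.2315]
tool_rot: [3.141, 0.0, 3.002]
force: [0.0, 1.0, -0.1]
grip_width: -0.0001
finger_force: 0.0
clock: 1.8
position: [0.6212, 0.161, 0.2314]
tool_rot: [3.141, 0.0, 3.002]
force: [0.8, 0.9, -0.0]
grip_width: 0.0002
finger_force: 0.0
```

```bash
python3 -m crank '{"travel":[[0,0,-4],[0,0,-8],[0,0,-11],[0,0,-13],[0,0,-13.6]],"turn":[[0,0,0],[0,0,0],[0,0,0],[0,0,0],[0,0,0]],"gripper":[1,1,1,1,1]}'
python3 - <<'E'
from h import *
f,g=cam("top"),cam("scene")
a=cv2.resize(f["pixels"][175:275,205:305],None,fx=3.9,fy=3.9,interpolation=2);b=cv2.resize(g["pixels"][200:300,330:430],None,fx=3.9,fy=3.9,interpolation=2)
cv2.imwrite("pics/app.png",np.hstack([a,b])[:,:,::-1])
print(bot.observe()["force"])
E
```

```text
clock: 2.3
position: [0.6186, 0.162, 0.093]
tool_rot: [-3.14, -0.003, 3.002]
force: [-0.7, -1.0, 0.1]
grip_width: 0.0
finger_force: 0.0
[ 0.41060583 -0.58195357  0.83636171]
```

View pics/app.png

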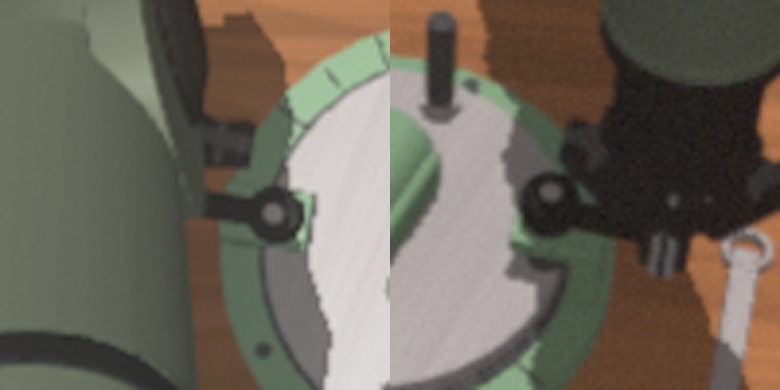

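The left half (top) has the peg hidden by the arm. The right half (scene) has the shut fingers at about (665,250), beside the peg on the clockwise side, as intended. Next I'll compute the arc for the loosening push.

```bash
python3 - <<'E'
import numpy as np
K=np.array([.580,.0965]);c=np.array([.6198,.1613])  # commanded
for p in(0,4,8,12,16,20,24,28,32,36,40,44,48,52,56,60,64,67):
    a=np.radians(82+p);t=np.array([-np.sin(a),np.cos(a)])
    print(p,np.round((K+.07*np.array([np.cos(a),np.sin(a)])-.019*t-c)*100,1))
E
```

```text
0 [-1.1  0.2]
4 [-1.6  0.4]
8 [-2.1  0.5]
12 [-2.6  0.6]
16 [-3.1  0.7]
20 [-3.6  0.8]
24 [-4.1  0.8]
28 [-4.6  0.7]
32 [-5.1  0.7]
36 [-5.6  0.6]
40 [-6.1  0.5]
44 [-6.6  0.3]
48 [-7.   0.1]
52 [-7.5 -0.1]
56 [-7.9 -0.4]
60 [-8.3 -0.7]
64 [-8.7 -1. ]
67 [-9.  -1.2]
```

```bash
python3 -m crank '{"travel":[[-0.5,0.1,0],[-0.9,0.2,0],[-1.2,0.2,0],[-1.4,0.3,0],[-1.6,0.4,0]],"turn":[[0,0,0],[0,0,0],[0,0,1],[0,0,2],[0,0,4]],"gripper":[1,1,1,1,1]}'
python3 -m crank '{"travel":[[-0.2,0.1,0],[-0.5,0.1,0],[-0.7,0.2,0],[-0.9,0.2,0],[-1.0,0.2,0]],"turn":[[0,0,2],[0,0,4],[0,0,6],[0,0,7],[0,0,8]],"gripper":[1,1,1,1,1]}'
```

```text
clock: 2.9
position: [0.6052, 0.1666, 0.0966]
tool_rot: [3.141, 0.004, 3.073]
force: [8.9, -0.6, -1.3]
grip_width: 0.0002
finger_force: 4.2
clock: 3.4
position: [0.5954, 0.1691, 0.0967]
tool_rot: [3.14, 0.005, -3.071]
force: [10.8, 3.3, -1.4]
grip_width: 0.0003
finger_force: 5.0
```

```bash
python3 -m crank '{"travel":[[-0.2,0,0],[-0.4,0.1,0],[-0.6,0.1,0],[-0.8,0.1,0],[-1.0,0.1,0]],"turn":[[0,0,2],[0,0,3],[0,0,5],[0,0,6],[0,0,8]],"gripper":[1,1,1,1,1]}'
python3 -m crank '{"travel":[[-0.4,0,0],[-0.8,-0.1,0],[-1.2,-0.1,0],[-1.6,-0.2,0],[-2.0,-0.2,0]],"turn":[[0,0,3],[0,0,6],[0,0,10],[0,0,13],[0,0,16]],"gripper":[1,1,1,1,1]}'
python3 -m crank '{"travel":[[-0.4,-0.1,0],[-0.8,-0.2,0],[-1.2,-0.4,0],[-1.6,-0.6,0],[-1.9,-0.7,0]],"turn":[[0,0,3],[0,0,6],[0,0,10],[0,0,13],[0,0,16]],"gripper":[1,1,1,1,1]}'
python3 -m crank '{"travel":[[-0.4,-0.3,0],[-0.8,-0.5,0],[-1.1,-0.8,0],[-1.4,-1.0,0],[-1.5,-1.1,0]],"turn":[[0,0,4],[0,0,8],[0,0,11],[0,0,14],[0,0,15]],"gripper":[1,1,1,1,1]}'
```

```text
clock: 3.9
position: [0.5856, 0.1705, 0.0967]
tool_rot: [3.141, 0.005, -2.931]
force: [10.9, 5.9, -1.3]
grip_width: 0.0001
finger_force: 5.5
clock: 4.4
position: [0.5653, 0.1693, 0.0967]
tool_rot: [3.141, 0.006, -2.649]
force: [10.3, 6.5, -2.7]
grip_width: -0.0002
finger_force: 5.5
clock: 4.9
position: [0.5459, 0.1623, 0.0967]
tool_rot: [-3.141, 0.005, -2.37]
force: [7.1, 9.2, -2.0]
grip_width: 0.0001
finger_force: 5.5
clock: 5.4
position: [0.5305, 0.1515, 0.0966]
tool_rot: [-3.14, 0.004, -2.108]
force: [2.4, 12.4, 2.7]
grip_width: 0.0005
finger_force: 5.8
```

```bash
python3 -m crank '{"travel":[[0.4,0.65,0],[0.8,1.3,0],[0.8,1.3,3],[0.8,1.3,6],[0.8,1.3,8.4]],"turn":[[0,0,0],[0,0,0],[0,0,0],[0,0,0],[0,0,0]],"gripper":[1,1,1,1,1]}'
python3 -m crank '{"travel":[[-0.6,-1.4,0],[-1.2,-2.8,0],[-1.8,-4.2,0],[-2.5,-5.6,0],[-3.2,-7,0]],"turn":[[0,0,-8],[0,0,-16],[0,0,-24],[0,0,-32],[0,0,-40]],"gripper":[0.45,0.45,0.45,0.45,0.45]}'
python3 -m crank '{"travel":[[-0.6,-1.4,0],[-1.2,-2.8,0],[-1.8,-4.2,0],[-2.5,-5.6,0],[-3.3,-6.9,0]],"turn":[[0,0,-8],[0,0,-16],[0,0,-24],[0,0,-32],[0,0,-40.5]],"gripper":[0.45,0.45,0.45,0.45,0.45]}'
python3 - <<'E'
from h import *
f,g=cam("top"),cam("scene")
a=cv2.resize(f["pixels"][165:315,215:345],None,fx=3,fy=3,interpolation=2);b=cv2.resize(g["pixels"][175:325,290:420],None,fx=3,fy=3,interpolation=2)
cv2.imwrite("pics/loose.png",np.hstack([a,b])[:,:,::-1])
print(bot.observe())
E
```

```text
clock: 5.9
position: [0.538, 0.1627, 0.181]
tool_rot: [-3.141, 0.0, -2.112]
force: [0.4, 0.7, 0.5]
grip_width: 0.0001
finger_force: 0.0
clock: 6.4
position: [0.5056, 0.092, 0.1796]
tool_rot: [-3.141, 0.0, -2.816]
force: [0.2, 0.3, -0.4]
grip_width: 0.0469
finger_force: 0.0
clock: 6.9
position: [0.4727, 0.0229, 0.1796]
tool_rot: [3.142, 0.0, 2.76]
force: [0.4, 0.8, 0.1]
grip_width: 0.0466
finger_force: 0.0
{'clock': 7.0, 'qpos': array([-0.29927606,  0.35924022,  0.15918994,  2.04883772, -0.08181913,
        0.73963176,  1.09976006]), 'qd': array([-0.00025321,  0.01395425, -0.05667416, -0.03311533,  0.01649967,
        0.00243188,  0.12359356]), 'joint_efforts': array([  0.26837194, -67.57623911,   5.74529752, -28.10639441,
        -0.45297517,  -0.19534914,  -2.89033055]), 'position': array([0.47218088, 0.02211848, 0.1795794 ]), 'tool_rot': array([-3.14089503e+00,  8.47506955e-05,  2.76013143e+00]), 'force': array([ 0.70991864, -0.17945711,  0.71175137]), 'moment': array([ 0.01065837, -0.00358799, -0.05889282]), 'finger_force': 0.0, 'grip_width': 0.04692606555736546}
```

View pics/loose.png

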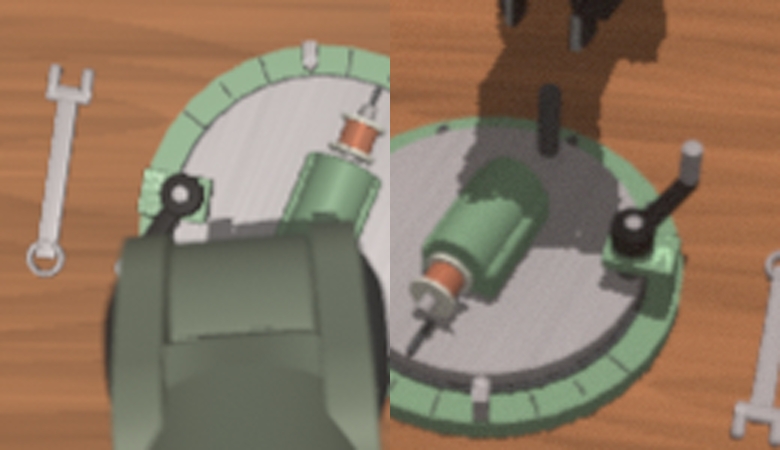

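The head is unmoved and the peg now stands at crop (691,148), towards the robot; the fingers are above the post. Descend and grip.

```bash
python3 - <<'E'
from h import *
g=cam("scene");p=onz(g,[(390.3,224.3)],.12)[0]; print(p, np.degrees(np.arctan2(p[1]-.0965,p[0]-.578)),np.hypot(p[1]-.0965,p[0]-.578))
E
python3 -m crank '{"travel":[[0,0,-3],[0,0,-6],[0,0,-8],[0,0,-9.2],[0,0,-9.6]],"turn":[[0,0,0],[0,0,0],[0,0,0],[0,0,0],[0,0,0]],"gripper":[0.45,0.45,0.45,0.45,0.45]}'
python3 -m crank '{"travel":[[0,0,0],[0,0,0],[0,0,0],[0,0,0],[0,0,0]],"turn":[[0,0,0],[0,0,0],[0,0,0],[0,0,0],[0,0,0]],"gripper":[0.9,0.9,0.9,0.9,0.9]}' 30
```

```text
[0.51795719 0.13384144 0.12      ] 148.12195690365635 0.07070729884864682
clock: 7.55
position: [0.4727, 0.0238, 0.0824]
tool_rot: [-3.141, -0.001, 2.768]
force: [-0.2, -0.2, 0.6]
grip_width: 0.0467
finger_force: 0.0
clock: 8.05
position: [0.4732, 0.0234, 0.0841]
tool_rot: [3.141, 0.001, 2.766]
force: [-2.1, 0.7, 8.5]
grip_width: 0.017
finger_force: 30.2
```

```bash
python3 -m crank '{"travel":[[-0.16,-0.44,0],[-0.3,-0.89,0],[-0.42,-1.34,0],[-0.51,-1.8,0],[-0.59,-2.26,0]],"turn":[[0,0,2.7],[0,0,5.4],[0,0,8.1],[0,0,10.8],[0,0,13.5]],"gripper":[0.9,0.9,0.9,0.9,0.9]}'
python3 -m crank '{"travel":[[-0.05,-0.46,0],[-0.08,-0.93,0],[-0.09,-1.4,0],[-0.08,-1.87,0],[-0.05,-2.2,0]],"turn":[[0,0,2.7],[0,0,5.4],[0,0,8.1],[0,0,10.8],[0,0,12.7]],"gripper":[0.9,0.9,0.9,0.9,0.9]}'
python3 - <<'E'
from h import *
f,g=cam("top"),cam("scene")
a=cv2.resize(f["pixels"][175:225,295:345],None,fx=7.8,fy=7.8,interpolation=2);b=cv2.resize(g["pixels"][270:320,300:350],None,fx=7.8,fy=7.8,interpolation=2)
cv2.imwrite("pics/sw.png",np.hstack([a,b])[:,:,::-1])
o=bot.observe();print(o["position"],o["force"])
E
```

```text
clock: 8.55
position: [0.4669, 0.0011, 0.084]
tool_rot: [3.141, 0.001, 3.004]
force: [-3.1, 4.4, 10.5]
grip_width: 0.017
finger_force: 30.6
clock: 9.05
position: [0.4661, -0.0212, 0.084]
tool_rot: [3.141, -0.0, -3.058]
force: [-7.9, 2.9, 14.5]
grip_width: 0.0172
finger_force: 31.0
[ 0.46606868 -0.02169237  0.08403434] [-6.54156147 -0.55105632 13.84400511]
```

View pics/sw.png

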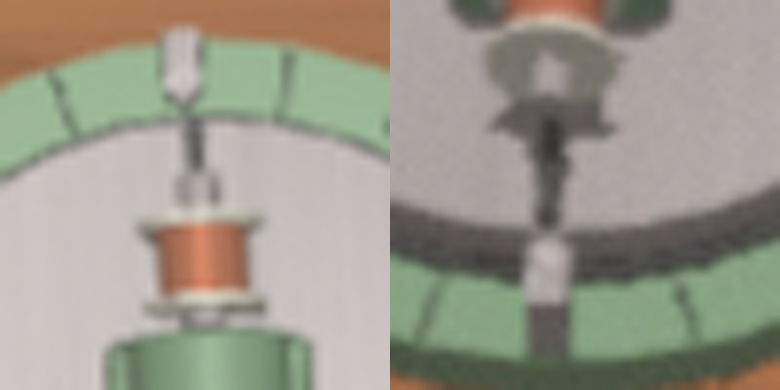

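```bash
python3 - <<'E'
from h import *
for n,(x,y,w,h) in(("top",(314,178,11,20)),("scene",(363-50,283,16,28))):
    f=cam(n);print(n,x,y);print(f["pixels"][y:y+h,x:x+w].mean(2).astype(int))
    piv=[.5653,-.0136,.046];print([np.round(proj(f,[np.array(piv)+[r*np.cos(a),r*np.sin(a),0]])[0],1).tolist() for r in(.105,.124,.135) for a in (np.radians(4),np.radians(5),np.radians(6))])
E
```

```text
top 314 178
[[123 129 133 148 150 150 135 123 123 122 122]
 [120 131 156 176 176 181 153 129 131 128 125]
 [137 132 166 183 182 188 148 137 150 148 147]
 [156 141 167 184 185 186 138 140 161 161 162]
 [161 144 169 185 186 187 141 143 161 162 161]
 [161 140 168 188 194 190 153 149 161 162 161]
 [161 140 174 197 199 198 173 160 161 161 161]
 [162 153 187 200 192 197 171 157 162 162 161]
 [162 158 165 182 188 175 144 151 162 162 162]
 [162 156 123 142 164 138 134 155 162 163 162]
 [163 162 144 136 126 126 151 162 162 163 162]
 [158 151 148 148 122 125 138 137 136 137 136]
 [144 139 144 146 128 104 124 146 150 150 150]
 [163 167 175 160 126 110 136 177 190 190 188]
 [189 190 191 176 130 111 128 173 190 190 188]
 [189 190 191 192 145 103 131 176 191 190 189]
 [189 190 192 192 142  96 130 177 191 190 189]
 [189 190 191 192 142  97 123 174 192 191 190]
 [191 191 192 188 147 120 125 165 188 191 190]
 [191 191 192 173 149 156 154 156 172 187 190]]
[[319.9, 195.9], [319.1, 196.0], [318.4, 196.0], [319.5, 188.2], [318.6, 188.3], [317.7, 188.4], [319.2, 183.8], [318.3, 183.9], [317.3, 183.9]]
sc
[... 1333 characters left out ...]
5  82  80  83  82]
 [ 63  64  67  77 119 157 175 183 181 153 106  78  74  74  68  71]
 [ 73  75  71  85 132 159 167 170 167 148 105  79  75  75  71  72]
 [ 90  79  69  82 151 173 166 164 165 142  99  71  68  75  78  77]
 [129 112 101 109 154 174 168 167 166 138 106  99  99 102 113 112]
 [141 139 138 141 161 165 167 169 164 141 131 137 142 139 141 140]
 [141 142 141 142 146 150 149 152 151 126 129 138 141 144 143 141]
 [143 143 142 143 122  97  98  96  98  95 122 139 142 145 141 142]
 [144 143 143 139 117  92  87  90  86  88 121 139 144 143 143 142]]
[[320.1, 292.6], [320.9, 292.7], [321.8, 292.7], [319.6, 299.8], [320.6, 299.9], [321.6, 299.9], [319.2, 304.1], [320.3, 304.1], [321.4, 304.1]]
```

The top half shows the clip tip at about (186,103) and the pointer tip at (194,118). In the scene half the clip tip is at (548,238) and the pointer at (547,228). From the pixel columns, the pointer is still about 1.8 mm clockwise of the tip, so I'll nudge it on.

```bash
python3 -m crank '{"travel":[[0,-0.04,0],[0,-0.08,0],[0.01,-0.12,0],[0.01,-0.16,0],[0.01,-0.16,0]],"turn":[[0,0,0.2],[0,0,0.4],[0,0,0.6],[0,0,0.8],[0,0,0.8]],"gripper":[0.9,0.9,0.9,0.9,0.9]}'
python3 - <<'E'
from h import *
for n,(x,y,w,h) in(("top",(314,182,11,15)),("scene",(313,289,14,16))):
    v=np.mean([cam(n)["pixels"][y:y+h,x:x+w].mean(2) for _ in range(3)],0);print(n);print(v.astype(int))
o=bot.observe();print(o["position"],o["force"])
E
```

```text
clock: 9.75
position: [0.4661, -0.0226, 0.084]
tool_rot: [3.141, -0.0, -3.045]
force: [-5.8, 2.9, 14.9]
grip_width: 0.0171
finger_force: 31.0
top
[[161 144 168 186 186 186 141 142 161 161 161]
 [161 140 167 188 194 190 154 150 162 162 161]
 [162 140 173 197 198 198 172 160 161 162 162]
 [162 153 186 200 192 196 170 158 162 162 162]
 [161 158 165 182 188 176 144 150 162 162 162]
 [162 156 123 141 164 138 134 155 162 162 162]
 [163 163 144 136 127 126 152 162 163 162 163]
 [158 151 147 148 122 125 137 137 137 137 136]
 [144 140 145 141 118 107 137 151 150 149 148]
 [163 168 176 146 108 109 156 185 189 189 187]
 [190 191 191 150 109 106 153 185 190 190 188]
 [190 191 191 161 117 103 166 192 190 190 188]
 [190 190 192 168 122  98 157 189 191 191 189]
 [189 191 192 178 131  99 148 185 191 191 189]
 [189 191 192 178 139 118 148 177 189 191 189]]
scene
[[162 163 166 166 164 130  82  55  57  83 138 163 166 165]
 [162 162 165 167 164 131  86  68  64  90 141 165 165 167]
 [161 163 166 166 165 142 105  84  76  94 142 166 167 165]
 [162 162 166 167 166 162 127  87  82 110 149 165 167 167]
 [162 163 167 168 168 164 128  89  89 136 164 168 166 166]
 [163 163 166 166 168 165 127  89  92 140 167 167 167 166]
 [162 165 166 167 168 162 124  87  92 142 165 167 168 166]
 [164 165 167 166 166 149 110  83  89 140 166 169 167 166]
 [163 163 166 165 165 134  89  71  81 137 165 167 166 167]
 [145 147 149 152 154 129  91  74  92 137 158 158 155 154]
 [100 106 107 115 120 126 121 112 120 133 133 128 122 119]
 [ 84  86  90  91  98 118 135 147 133 111 100  94  92  89]
 [ 84  86  88  90 112 150 169 171 158 135 105  88  88  86]
 [ 75  79  80  86 120 164 183 184 177 153 113  85  83  79]
 [ 62  67  67  75 115 154 176 183 177 154 106  79  75  71]
 [ 75  74  74  84 134 160 169 169 166 148 107  79  73  74]]
[ 0.46614437 -0.02261103  0.0840161 ] [-7.06992689  2.73896048 14.57713307]
```

```bash
python3 -m crank '{"travel":[[0,-0.02,0],[0,-0.04,0],[0,-0.05,0],[0,-0.05,0],[0,-0.05,0]],"turn":[[0,0,0.1],[0,0,0.2],[0,0,0.25],[0,0,0.25],[0,0,0.25]],"gripper":[0.9,0.9,0.9,0.9,0.9]}'
python3 -m crank '{"travel":[[0,0,0],[0,0,0],[0,0,0],[0,0,0],[0,0,0]],"turn":[[0,0,0],[0,0,0],[0,0,0],[0,0,0],[0,0,0]],"gripper":[0.45,0.45,0.45,0.45,0.45]}'
python3 -m crank '{"travel":[[0,0,1],[0,0,3],[0,0,5],[0,0,8],[0,0,11]],"turn":[[0,0,0],[0,0,0],[0,0,0],[0,0,0],[0,0,0]],"gripper":[0.45,0.45,0.45,0.45,0.45]}'
python3 - <<'E'
from h import *
for n,(x,y,w,h) in(("top",(314,182,11,18)),("scene",(313,284,14,21))):
    v=np.mean([cam(n)["pixels"][y:y+h,x:x+w].mean(2) for _ in range(3)],0);print(n);print(v.astype(int))
f,g=cam("top"),cam("scene")
a=cv2.resize(f["pixels"][175:225,295:345],None,fx=7.8,fy=7.8,interpolation=2);b=cv2.resize(g["pixels"][270:320,295:345],None,fx=7.8,fy=7.8,interpolation=2)
cv2.imwrite("pics/sw2.png",np.hstack([a,b])[:,:,::-1])
o=bot.observe();print(o["position"],o["force"])
E
```

```text
clock: 10.55
position: [0.4662, -0.023, 0.084]
tool_rot: [3.141, -0.0, -3.041]
force: [-5.8, 2.3, 14.5]
grip_width: 0.0168
finger_force: 31.0
clock: 11.05
position: [0.4665, -0.0235, 0.0833]
tool_rot: [-3.142, 0.0, -3.042]
force: [0.6, 0.7, -0.3]
grip_width: 0.0469
finger_force: 0.0
clock: 11.55
position: [0.4661, -0.0234, 0.195]
tool_rot: [3.142, -0.0, -3.042]
force: [0.5, -1.0, -0.2]
grip_width: 0.0471
finger_force: 0.0
top
[[159 142 166 183 184 184 139 140 159 159 159]
 [159 138 165 185 191 188 151 148 160 159 159]
 [160 138 171 194 196 195 171 157 160 159 159]
 [159 151 184 197 190 193 168 155 159 160 159]
 [160 156 163 179 186 173 142 148 160 160 160]
 [160 154 121 139 161 136 132 154 160 160 160]
 [160 160 142 134 125 125 149 160 160 160 160]
 [155 149 146 146 120 123 135 135 135 135 135]
 [142 137 142 139 117 114 139 149 148 148 147]
 [161 165 162 140 116 120 168 188 187 186 184]
 [187 188 178 132 109 107 163 189 188 187 185]
 [187 188 189 140  99  99 163 189 188 187 185]
 [187 188 189 144  98  97 163 189 188 187 185]
 [187 188 190 153 107  97 164 190 188 188 186]
 [188 189 19
[... 798 characters left out ...]
 130  90  93 140 167 168 167 167]
 [162 164 167 168 166 161 128  95  94 143 166 169 168 168]
 [162 164 169 167 166 152 121  96  94 135 162 168 167 167]
 [161 164 165 165 165 153 112  79  79 118 156 166 166 165]
 [145 149 150 153 154 153 121  79  88 125 152 157 155 156]
 [101 106 107 115 122 129 124 112 120 131 132 127 121 120]
 [ 84  88  88  91  99 116 136 144 132 111  99  92  93  92]
 [ 83  85  87  90 115 151 169 171 161 134 104  89  87  86]
 [ 74  78  79  84 121 163 183 185 176 151 112  85  83  81]
 [ 62  67  69  77 116 153 176 181 177 153 108  75  73  71]
 [ 74  76  76  85 131 161 169 171 167 146 108  79  75  76]]
[ 0.46599177 -0.02344511  0.19261824] [ 0.36339563 -0.50378406  0.2155688 ]
```

View pics/sw2.png

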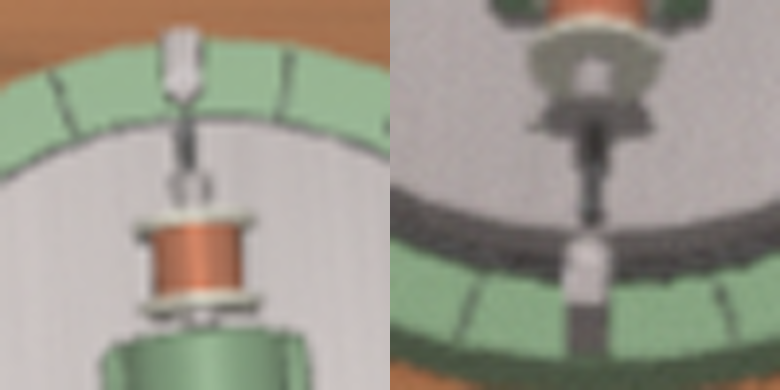

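In the top half the pointer at (186,120) now stands under the clip tip at (185,103). In the scene half the pointer is at (592,225) over the clip at (588,240). It is aligned in both views to about half a millimetre. Now I'll move to the other side of the peg.

```bash
python3 -m crank '{"travel":[[0.8,2.7,0],[1.6,5.4,0],[2.4,8,0],[3.2,10.6,0],[3.85,13.2,0]],"turn":[[0,0,8.4],[0,0,16.8],[0,0,25.2],[0,0,33.6],[0,0,42]],"gripper":[1,1,1,1,1]}' 40
python3 -m crank '{"travel":[[0,0,-3],[0,0,-6],[0,0,-8],[0,0,-9.4],[0,0,-9.8]],"turn":[[0,0,5],[0,0,10.2],[0,0,10.2],[0,0,10.2],[0,0,10.2]],"gripper":[1,1,1,1,1]}'
python3 - <<'E'
from h import *
F=[]
for _ in range(10): cam("scene");F.append(bot.observe()["force"])
F=np.array(F);print(F.mean(0),F.std(0))
K=np.array([.580,.0965]);o=bot.observe();c=o["position"][:2];print(o["position"],o["tool_rot"])
for th in list(range(148,70,-8))+[60,50]:
    a=np.radians(th);t=np.array([-np.sin(a),np.cos(a)])
    print(th,np.round((K+.07*np.array([np.cos(a),np.sin(a)])+.019*t-c)*100,2),"push dir",np.round(-t,2))
E
```

```text
clock: 12.45
position: [0.5049, 0.1096, 0.1926]
tool_rot: [3.141, -0.001, -2.303]
force: [0.4, -0.5, -0.3]
grip_width: 0.0001
finger_force: 0.0
clock: 12.95
position: [0.5038, 0.1083, 0.0933]
tool_rot: [3.139, -0.002, -2.131]
force: [0.6, 0.3, 0.1]
grip_width: -0.0001
finger_force: 0.0
[-0.13982936  0.04628963  0.23369628] [0.51724484 0.52061923 0.35399146]
[0.5051128  0.10857766 0.09567249] [-3.14112677e+00  4.19017592e-04 -2.13080832e+00]
148 [0.55 0.89] push dir [0.53 0.85]
140 [0.91 1.84] push dir [0.64 0.77]
132 [1.39 2.72] push dir [0.74 0.67]
124 [2.   3.53] push dir [0.83 0.56]
116 [2.71 4.25] push dir [0.9  0.44]
108 [3.52 4.86] push dir [0.95 0.31]
100 [4.4  5.36] push dir [0.98 0.17]
92 [5.35 5.72] push dir [1.   0.03]
84 [6.33 5.95] push dir [ 0.99 -0.1 ]
76 [7.34 6.04] push dir [ 0.97 -0.24]
60 [9.34 5.8 ] push dir [ 0.87 -0.5 ]
50 [10.53  5.38] push dir [ 0.77 -0.64]
```

```bash
python3 -m crank '{"travel":[[0.3,0.5,0],[0.55,0.9,0],[0.7,1.2,0],[0.8,1.5,0],[0.91,1.84,0]],"turn":[[0,0,0],[0,0,0],[0,0,-3],[0,0,-5],[0,0,-8]],"gripper":[1,1,1,1,1]}'
python3 -m crank '{"travel":[[0.1,0.18,0],[0.19,0.35,0],[0.29,0.53,0],[0.38,0.7,0],[0.48,0.88,0]],"turn":[[0,0,-1.6],[0,0,-3.2],[0,0,-4.8],[0,0,-6.4],[0,0,-8]],"gripper":[1,1,1,1,1]}'
python3 -m crank '{"travel":[[0.12,0.16,0],[0.24,0.32,0],[0.37,0.49,0],[0.49,0.65,0],[0.61,0.81,0]],"turn":[[0,0,-1.6],[0,0,-3.2],[0,0,-4.8],[0,0,-6.4],[0,0,-8]],"gripper":[1,1,1,1,1]}'
python3 -m crank '{"travel":[[0.14,0.14,0],[0.28,0.29,0],[0.43,0.43,0],[0.57,0.58,0],[0.71,0.72,0]],"turn":[[0,0,-1.6],[0,0,-3.2],[0,0,-4.8],[0,0,-6.4],[0,0,-8]],"gripper":[1,1,1,1,1]}'
```

```text
clock: 13.95
position: [0.5133, 0.1259, 0.0951]
tool_rot: [3.141, -0.003, -2.273]
force: [-4.9, -9.9, 6.0]
grip_width: -0.0003
finger_force: 5.2
clock: 14.45
position: [0.518, 0.1348, 0.0951]
tool_rot: [3.142, -0.003, -2.412]
force: [-6.3, -7.6, 7.2]
grip_width: 0.0003
finger_force: 5.3
clock: 14.95
position: [0.5239, 0.1432, 0.0951]
tool_rot: [-3.142, -0.003, -2.551]
force: [-8.0, -6.5, 7.7]
grip_width: -0.0001
finger_force: 5.3
clock: 15.45
position: [0.5309, 0.1506, 0.0951]
tool_rot: [-3.141, -0.003, -2.69]
force: [-9.0, -6.2, 7.6]
grip_width: 0.0
finger_force: 5.3
```

```bash
python3 -m crank '{"travel":[[0.16,0.12,0.05],[0.32,0.24,0.1],[0.49,0.37,0.15],[0.65,0.49,0.15],[0.81,0.61,0.15]],"turn":[[0,0,-1.6],[0,0,-3.2],[0,0,-4.8],[0,0,-6.4],[0,0,-8]],"gripper":[1,1,1,1,1]}'
python3 -m crank '{"travel":[[0.18,0.1,0],[0.35,0.2,0],[0.53,0.3,0],[0.7,0.4,0],[0.88,0.5,0]],"turn":[[0,0,-1.6],[0,0,-3.2],[0,0,-4.8],[0,0,-6.4],[0,0,-8]],"gripper":[1,1,1,1,1]}'
python3 -m crank '{"travel":[[0.19,0.07,0],[0.38,0.14,0],[0.57,0.22,0],[0.76,0.29,0],[0.95,0.36,0]],"turn":[[0,0,-1.6],[0,0,-3.2],[0,0,-4.8],[0,0,-6.4],[0,0,-8]],"gripper":[1,1,1,1,1]}'
```

```text
clock: 15.95
position: [0.5381, 0.1563, 0.0956]
tool_rot: [-3.141, -0.005, -2.83]
force: [-7.8, -6.0, -4.7]
grip_width: 0.0002
finger_force: 5.1
clock: 16.45
position: [0.5468, 0.1616, 0.0956]
tool_rot: [-3.14, -0.005, -2.969]
force: [-9.0, -4.7, -3.9]
grip_width: 0.0001
finger_force: 5.2
clock: 16.95
position: [0.5561, 0.1656, 0.0956]
tool_rot: [-3.14, -0.005, -3.109]
force: [-11.0, -3.1, -3.8]
grip_width: 0.0
finger_force: 5.6
```

```bash
python3 -m crank '{"travel":[[0.2,0.05,0],[0.39,0.09,0],[0.59,0.14,0],[0.78,0.18,0],[0.98,0.23,0]],"turn":[[0,0,-1.6],[0,0,-3.2],[0,0,-4.8],[0,0,-6.4],[0,0,-8]],"gripper":[1,1,1,1,1]}'
python3 -m crank '{"travel":[[0.2,0.02,0],[0.4,0.04,0],[0.61,0.06,0],[0.81,0.08,0],[1.01,0.09,0]],"turn":[[0,0,-1.6],[0,0,-3.2],[0,0,-4.8],[0,0,-6.4],[0,0,-8]],"gripper":[1,1,1,1,1]}'
```

```text
clock: 17.45
position: [0.5657, 0.1683, 0.0956]
tool_rot: [-3.14, -0.006, 3.035]
force: [-12.0, -1.1, -2.2]
grip_width: 0.0003
finger_force: 6.2
clock: 17.95
position: [0.5756, 0.1697, 0.0956]
tool_rot: [-3.139, -0.006, 2.896]
force: [-13.8, 0.5, -2.2]
grip_width: 0.0002
finger_force: 6.8
```

```bash
python3 -m crank '{"travel":[[0.2,-0.01,0],[0.4,-0.02,0],[0.61,-0.03,0],[0.81,-0.04,0],[1.01,-0.05,0]],"turn":[[0,0,-1.6],[0,0,-3.2],[0,0,-4.8],[0,0,-6.4],[0,0,-8]],"gripper":[1,1,1,1,1]}'
python3 -m crank '{"travel":[[0.2,-0.04,0],[0.4,-0.08,0],[0.59,-0.11,0],[0.79,-0.15,0],[0.99,-0.19,0]],"turn":[[0,0,-1.6],[0,0,-3.2],[0,0,-4.8],[0,0,-6.4],[0,0,-8]],"gripper":[1,1,1,1,1]}'
python3 - <<'E'
from h import *
F=[]
for _ in range(6): cam("scene");F.append(bot.observe()["force"])
F=np.array(F);print(F.mean(0),F.std(0),bot.observe()["position"])
E
```

```text
clock: 18.45
position: [0.5856, 0.1697, 0.0956]
tool_rot: [-3.139, -0.006, 2.757]
force: [-14.2, 2.5, -1.2]
grip_width: -0.0
finger_force: 7.3
clock: 18.95
position: [0.5954, 0.1683, 0.0956]
tool_rot: [-3.139, -0.006, 2.617]
force: [-14.8, 5.3, -1.2]
grip_width: 0.0
finger_force: 7.9
[-13.89222856   4.7970527   -1.64101244] [0.51045314 0.31125192 0.80764078] [0.59556352 0.16823251 0.09559483]
```

```bash
python3 -m crank '{"travel":[[0.13,-0.04,0],[0.27,-0.08,0],[0.4,-0.13,0],[0.54,-0.17,0],[0.67,-0.21,0]],"turn":[[0,0,-1.1],[0,0,-2.2],[0,0,-3.3],[0,0,-4.4],[0,0,-5.5]],"gripper":[1,1,1,1,1]}'
python3 -m crank '{"travel":[[0.13,-0.05,0],[0.26,-0.11,0],[0.38,-0.16,0],[0.51,-0.22,0],[0.64,-0.27,0]],"turn":[[0,0,-1.1],[0,0,-2.2],[0,0,-3.3],[0,0,-4.4],[0,0,-5.5]],"gripper":[1,1,1,1,1]}'
```

```text
clock: 19.75
position: [0.6021, 0.1667, 0.0956]
tool_rot: [-3.139, -0.006, 2.522]
force: [-15.3, 7.2, -1.8]
grip_width: 0.0002
finger_force: 8.3
clock: 20.25
position: [0.6084, 0.1644, 0.0956]
tool_rot: [-3.138, -0.006, 2.426]
force: [-15.9, 8.5, -1.2]
grip_width: -0.0003
finger_force: 8.7
```

```bash
python3 -m crank '{"travel":[[-0.7,0.6,0],[-1.5,1.3,0],[-2.2,1.9,0],[-2.2,1.9,4],[-2.2,1.9,8]],"turn":[[0,0,0],[0,0,0],[0,0,0],[0,0,0],[0,0,0]],"gripper":[1,1,1,1,1]}'
python3 -m crank '{"travel":[[0,3,2],[-2,7,4],[-5,11,6],[-8,15,6],[-12,18,6]],"turn":[[0,0,0],[0,0,0],[0,0,0],[0,0,0],[0,0,0]],"gripper":[1,1,1,1,1]}'
python3 - <<'E'
from h import *
f,g=cam("top"),cam("scene")
a=cv2.resize(f["pixels"][170:300,220:350],None,fx=3,fy=3,interpolation=2);b=cv2.resize(g["pixels"][195:325,285:415],None,fx=3,fy=3,interpolation=2)
cv2.imwrite("pics/end.png",np.hstack([a,b])[:,:,::-1])
for F,(x,y,w,h) in((f,(314,186,11,10)),(g,(313,292,14,11))): print(F["pixels"][y:y+h,x:x+w].mean(2).astype(int))
E
```

```text
clock: 20.75
position: [0.5884, 0.1813, 0.1773]
tool_rot: [-3.14, -0.001, 2.426]
force: [1.1, -0.1, 1.3]
grip_width: 0.0002
finger_force: 0.0
clock: 21.25
position: [0.4709, 0.3612, 0.2375]
tool_rot: [3.139, 0.0, 2.426]
force: [0.6, 0.6, 0.7]
grip_width: 0.0
finger_force: 0.0
[[161 158 165 181 187 175 144 150 162 162 161]
 [161 155 123 142 163 138 135 155 161 162 162]
 [162 162 143 136 126 126 151 162 162 162 162]
 [157 151 148 148 121 125 137 136 136 136 136]
 [144 140 144 140 117 116 140 150 150 149 147]
 [163 167 164 141 112 118 170 190 189 188 186]
 [188 190 180 135 106 104 165 191 190 189 186]
 [189 190 191 144 102 101 164 191 190 189 186]
 [190 190 191 145 100  98 165 191 190 189 187]
 [188 190 191 155 109  98 166 191 190 190 187]]
[[166 168 170 170 171 166 131  92  87 101 124 157 171 170]
 [166 169 166 172 171 169 134  90  88 130 159 169 172 171]
 [166 169 169 171 172 171 131  94  96 143 169 173 170 170]
 [167 166 169 171 167 164 134  99  98 142 169 171 173 172]
 [165 170 170 171 169 157 119  92  93 132 167 170 172 169]
 [163 167 171 171 169 157 111  78  80 111 155 168 170 168]
 [147 150 153 158 160 157 128  92  91 125 154 161 159 157]
 [102 107 111 115 124 133 140 122 125 132 135 130 122 124]
 [ 88  89  90  92 102 120 139 149 136 112 101  95  94  93]
 [ 86  89  91  93 114 154 172 175 165 139 109  92  87  87]
 [ 75  82  83  86 121 164 186 189 179 154 113  85  82  81]]
```

View pics/end.png

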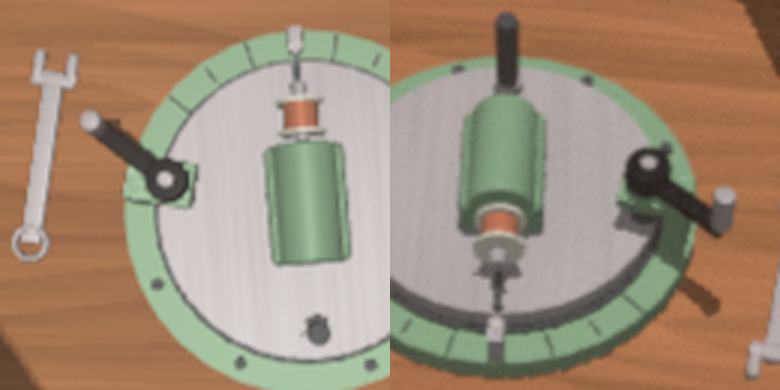

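The top half has the pointer still under the clip tip at (295,55) and the arm turned tighter, with the peg at (90,122). The scene half agrees, and the spanner has not moved. I'll hand the job in.

```bash
python3 -c "
from workcell import bot
print(bot.job_done())"
```

```text
the job is handed in; nothing more can be done
None
```

The job is handed in, though the judging result was not shown: I loosened the crank knob, swung the head until its pointer stood at the marker tip to within about 0.5 mm in both camera views, and re-tightened the knob to a push of about 18 N at the peg (last reading 17.6 N; a cross-check suggests up to 18.4 N).

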